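# Load the box rail and shut its keeper gate

## Robot

A 6-joint arm with a two-finger parallel gripper is mounted at the origin on a cart in front of the work surface, level with it; the furniture and walls round the work are solid. World frame = base frame: x ahead of the robot, y to its left, z up, the work surface at z = 0. Lengths are in m, angles in rad, forces in N, time in s.
With the tool pointing down it reaches from about 0.4 to 0.925 m from the base axis. Payload 12.5 kg.
Tool frame: the origin (TCP) lies at the very end of the fingers, on their centre line; the grasp point (between the pads) lies 19 mm behind it; z points along the fingers, y is the line along which they close (so a half turn about z gives the same grasp; the last joint's range is limited). The gripper opens to 95 mm and grips with 3 to 60 N. Pads are 20 mm wide; open, the fingers measure 119 mm over their backs; the gripper's body (75 mm by 180 mm) begins 59 mm behind the grasp point.
Start: joints at [1.22, 0.491, 1.559, -0, 1.092, -0.106], TCP at [0.151, 0.606, 0.19] pointing down, gripper open.
Joint ranges: [-3.1, 3.1], [-0.84, 2.19], [0.05, 2.79], [-1.13, 4.28], [0.06, 2.93], [-2.69, 2.69]. Speed limits (rad/s): [2.22, 2.22, 2.79, 3.14, 3.14, 3.14].

## Interface

Orientations are given as a unit quaternion [x, y, z, w].
In Python, from station import robot gives the robot as it stands.
- The arm moves only by the shell command python3 -m jog 'ROWS'. ROWS is JSON, a list of rows, each an object of numbers: "tx", "ty", "tz": the shift along the tool's x, y, z in mm; "roll": the turn about the tool's z in degrees; "jaw": the closure, from -1 (fully open) to 1 (shut). In form: [{"tx": .., "ty": .., "tz": .., "roll": .., "jaw": ..}, ...]. A call has 1 to 20 rows; each row shifts and turns the commanded pose from where the row before left it, along the tool's axes as they then stand; what a row does not reach is not made up. A row lasts 1/12 s, in which the tool goes at most 41.7 mm and 7.16 degrees, less where a joint would pass 70% of its speed; a pose out of reach is approached as far as the arm can. A call is refused whole if a number of a shift passes 41.7 or a number of a turn 7.16, either way. A call with a gripper value outside its range is refused whole. The fingers move at their own pace and stop on an object; the grip force is fixed at half the most. Time passes only in rows, so rows that do not move let the fingers close. It gives the time, the measured TCP pose, the force, the opening and the grip force at its end, in the units of the state.
- robot.observe(): the state, without advancing time (a new reading comes with each control period).
- robot.camera(name): name is "scene" or "side" or "wrist"; returns the picture (420x560x3 uint8, blue, green, red); there is no depth.
- robot.get_calibration(name): a dict with "intrinsics" (3x3 intrinsics, pixels), "T" (4x4, takes a point from camera to world coordinates). Camera axes: x right, y down, z forward; pixel columns grow to the right and rows downward; lengths in m; the calibration is good to about 2 mm. A picture is of the moment at which its call begins: read the wrist's pose just before it. get_calibration takes no time and is no camera call; for the wrist camera it gives the pose at the moment of the call.
- robot.finish_job(): hands the job in; it is judged then, once.
The state is a dict: "time": time; "joint_pos": joint angles; "joint_vel": joint speeds; "tau": joint torques, N m; "position": TCP position; "tool_rot": TCP orientation; "contact_force": force on the tool from outside, world axes, zero at the start; "ft_torque": the same for the moment, N m; "grip_width": opening from 0.0 (shut) to 1.0 (fully open); "finger_force": force on a finger pad.
Only numpy, scipy, OpenCV 4.12 (cv2) and the standard library are available. Lean on these libraries where they do the work, as an engineer would, in place of code of your own. Each camera call takes 0.05 s, during which the arm holds its last target. There are 200 camera calls.

## Task

Push the row of three cryo boxes along the grey metal rail as one train, from behind and touching only the rearmost box, until the front box is fully home against the end stop and all three sit tight together. Then push the keeper gate round until it is fully closed across the rail behind the row. Only push: do not lift or carry the boxes, and leave the bottle, dishes, timer and tape roll beside the rail where they are.

Things in the scene. Friction and masses are not known exactly. Their poses are not given: they have to be found in the camera images.
- rail: fixed grey metal channel, 420 x 96 mm. Origin at the centre of its underside, on the bench; x along the channel from the open entry (x = -210 mm) to the end stop, y across, z up. Floor at z = 8 mm; side walls: inner faces at y = +-40 mm, 7 mm thick, tops at z = 24 mm. A catch post (12 mm long, top at z = 50 mm) stands on the +y wall at x = -31 mm. No wall across the entry
- stop_face (a point): centre of the end stop's face, at rail x = 195 mm; the stop is 94 mm wide and reaches z = 50 mm. With the row home the box centres are at rail x = 157, 81 and 5 mm and the rear box's back face at rail x = -33 mm
- gate_pivot (a point): on the gate's upright pivot pin, at rail (-44, -58, 39) mm, outside the -y wall, at mid-height of the gate bar; the pin's head reaches z = 55 mm
- gate_tip (a point): centre of the free end of the gate bar, 104 mm from the pivot; the bar is a flat steel bar on edge, 10 mm thick, 22 mm high, from z = 28 to 50 mm (it passes 4 mm over the rail's walls), with a rounded end of 5 mm radius beyond this point
- gate (a joint): gate bar angle, rad: 0 = folded back beside the -y wall, tip to rail -x; negative (starts at -0.6 to -0.1) = tip swung out to rail -y; grows as it closes (clockwise from above), the tip crossing over the channel, to a hard stop at 1.571 = square across, tip over the +y wall, its face 6 mm behind the row if home. Friction of 0.04 N m holds it where left; no spring
- box_front: white-grey square cryo storage box with its lid on, 76 x 76 x 52 mm high, 0.14 to 0.27 kg; loose; origin at the centre of its underside, z up; its sides are parallel to the rail's. First of the row, nearest the end stop
- box_middle: white-grey square cryo storage box with its lid on, 76 x 76 x 52 mm high, 0.14 to 0.27 kg; loose; origin at the centre of its underside, z up; its sides are parallel to the rail's. Second of the row, its sides against its neighbours
- box_rear: white-grey square cryo storage box with its lid on, 76 x 76 x 52 mm high, 0.14 to 0.27 kg; loose; origin at the centre of its underside, z up; its sides are parallel to the rail's. Last of the row, nearest the open entry; the row starts 45 to 95 mm short of the end stop, resting on the channel floor, 2 mm clear of each wall; the channel behind it is empty
- bottle: bystander, loose: small amber screw-cap bottle, 48 mm across, 100 mm high, standing; origin at the centre of its underside
- dishes: bystander, loose: two stacked clear petri dishes, 62 mm across, 29 mm high; origin at the centre of its underside
- timer: bystander, loose: bench timer, 62 x 62 x 16 mm; origin at the centre of its underside
- roll: bystander, loose: roll of tape lying flat, 100 mm across, 25 mm high; origin at the centre of its underside
Mind the look-alikes: they are no part of the job. Leave any green look-alike of the box_rear alone.

How it is judged:
On the way:
1. the whole row is home against the end stop, the gate still open (x of box_front in the frame of rail above 0.1535 m and x of box_middle in the frame of rail above 0.077 m and x of box_rear in the frame of rail above 0.0005 m and z of each of box_front, box_middle, box_rear in the frame of rail below 0.011 m and value of joint gate below 0.8 rad), for 0.2 s.
At the end, for the whole second after the job is handed in: The front box stands within 3.5 mm of the end stop, the middle and rear boxes within 4 and 4.5 mm of their places behind it, all flat on the channel floor; the gate is within 5 degrees of fully closed; all at rest (x of box_front in the frame of rail above 0.1535 m and x of box_middle in the frame of rail above 0.077 m and x of box_rear in the frame of rail above 0.0005 m and z of each of box_front, box_middle, box_rear in the frame of rail below 0.011 m and value of joint gate above 1.48 rad and linear speed of box_rear below 0.01 m/s and velocity of joint gate between -0.05 and 0.05 rad/s); the robot touches nothing.
It fails at once if a box is lifted off the channel floor or tipped (z of any of box_front, box_middle, box_rear in the frame of rail above 0.018 m or angle between any of box_front, box_middle, box_rear's own z axis and vertical above 0.15 rad).
It fails at once if the robot pushes on the front or the middle box (contact force between any of the fingers, the arm and box_front above 1 N or contact force between any of the fingers, the arm and box_middle above 1 N).
It fails at once if a bystander is moved by more than 20 mm (distance of any of bottle, dishes, timer, roll from where it was at the start of the episode above 0.02 m).
It also fails if it takes over 54 s, if anything falls off the work surface, if the arm or the gripper's body presses on something with over 40 N, if the wrist force passes 120 N, or if a joint passes its speed limit or range.

## Working session

There is one attempt and no reset: what is moved stays moved. The work goes in short steps, Python scripts to look and compute and a shell command to move; the robot and the scene stay as the last step left them, time stands still between calls to the robot, and variables do not carry over. Pictures are saved under pics/ and viewed, at most 10 in all, crops included, and the job is handed in when it is done.

```bash
mkdir -p pics; python3 - <<'E'
from station import robot
import cv2,numpy as np
for n in ("scene","side"):
    im=robot.camera(n); cv2.imwrite(f"pics/{n}0.png",im)
    c=robot.get_calibration(n); print(n,np.round(c["intrinsics"],1).tolist(),np.round(c["T"],3).tolist())
s=robot.observe();print(s["time"],s["position"],s["tool_rot"],s["grip_width"])
E
```

```text
scene [[405.5, 0.0, 280.9], [0.0, 405.5, 206.4], [0.0, 0.0, 1.0]] [[-0.778, -0.491, 0.392, 0.185], [-0.628, 0.596, -0.501, 0.487], [0.013, -0.636, -0.772, 0.765], [0.0, 0.0, 0.0, 1.0]]
side [[392.0, 0.0, 280.9], [0.0, 392.0, 210.3], [0.0, 0.0, 1.0]] [[0.918, -0.189, 0.35, 0.225], [-0.397, -0.475, 0.785, -0.656], [0.018, -0.859, -0.511, 0.527], [0.0, 0.0, 0.0, 1.0]]
0.1 [0.15136699 0.60615528 0.18962656] [ 1.22092655e-01  9.92518589e-01 -4.71614441e-04 -1.06763849e-04] 1.000694003032189
```

View pics/scene0.png

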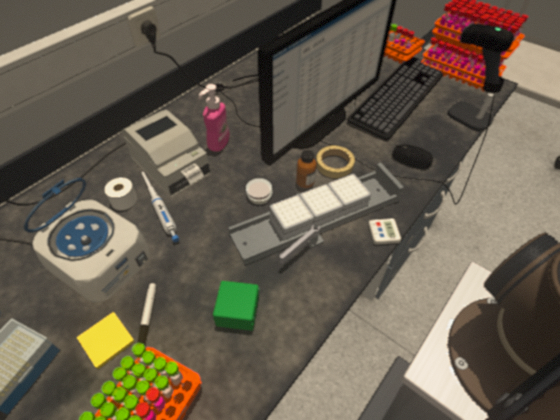

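View pics/side0.png

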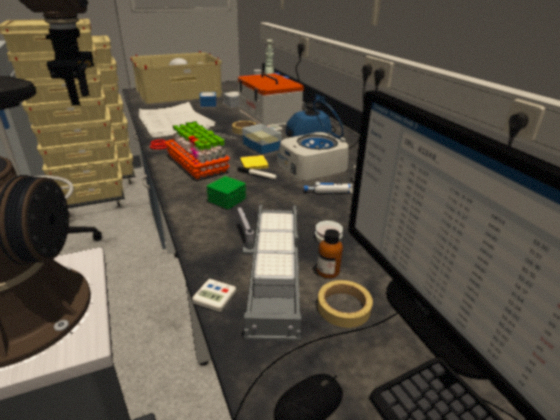

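```bash
python3 - <<'E'
import cv2
a=cv2.imread("pics/scene0.png")[150:270,215:415];cv2.imwrite("pics/sc.png",cv2.resize(a,None,fx=4,fy=4,interpolation=cv2.INTER_CUBIC))
a=cv2.imread("pics/side0.png")[195:340,190:380];cv2.imwrite("pics/si.png",cv2.resize(a,None,fx=4,fy=4,interpolation=cv2.INTER_CUBIC))
E
```

```text
(no output)
```

View pics/sc.png

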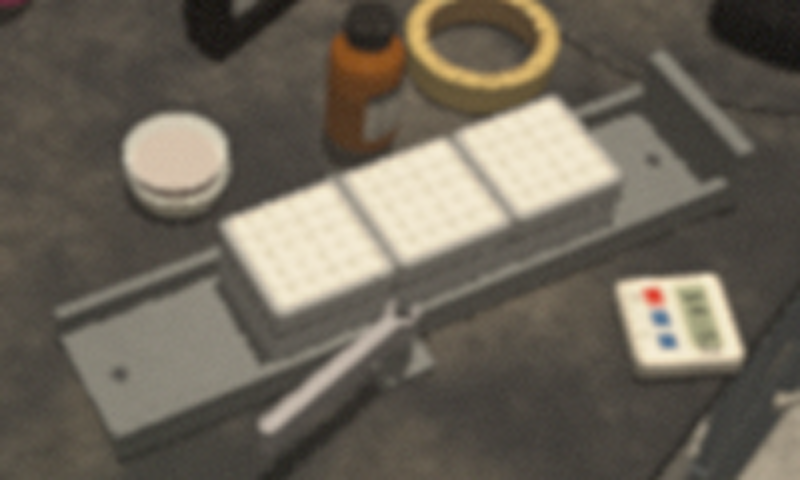

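View pics/si.png

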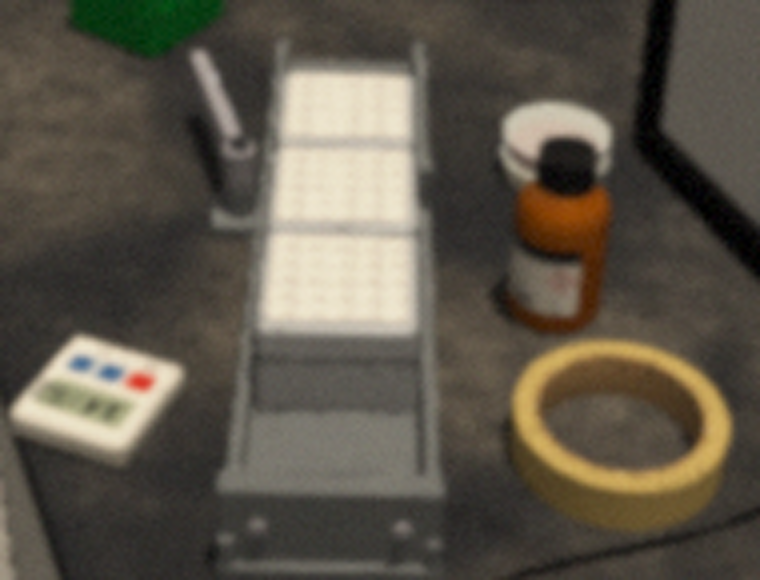

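```bash
cat > h.py <<'E'
import numpy as np,cv2
from station import robot
def ray(n,px,z,cal=None):
    c=cal or robot.get_calibration(n);K=np.array(c["intrinsics"]);T=np.array(c["T"])
    px=np.atleast_2d(np.asarray(px,float));d=(np.linalg.inv(K)@np.c_[px,np.ones(len(px))].T).T@T[:3,:3].T
    o=T[:3,3];return (o+d*((z-o[2])/d[:,2])[:,None])[:,:2]
def top(n,roi):
    im=robot.camera(n);x0,y0,x1,y1=roi;s=im[y0:y1,x0:x1]
    s=cv2.GaussianBlur(cv2.resize(s,None,fx=4,fy=4,interpolation=cv2.INTER_CUBIC),(0,0),3)
    m=(s.min(2)>125).astype(np.uint8);m=cv2.morphologyEx(m,cv2.MORPH_CLOSE,np.ones((17,17)))
    cs=cv2.findContours(m,0,2)[0];c=max(cs,key=cv2.contourArea);c=c[:,0]/4+[x0-.375,y0-.375]
    return c
E
python3 - <<'E'
from h import *
for n,roi in (("scene",(265,165,372,240)),("side",(250,205,302,285))):
    w=ray(n,top(n,roi),.06)
    (c,s,a)=cv2.minAreaRect((w*1000).astype(np.float32)); print(n,np.round(c,1),np.round(s,1),a)
f=lambda p,o:np.array(p)/4+o-.375
S=np.array([215,150]);D=np.array([190,195])
print("scene stop top",ray("scene",f([(655,55),(750,150)],S),.05),"walltops",ray("scene",f([(57,315),(642,88),(727,182),(118,440)],S),.024))
print("tip",ray("scene",f([(267,426)],S),.05),"pin",ray("scene",f([(402,308)],S),.055))
print("side stop top",ray("side",f([(220,492),(443,492)],D),.05),"tip",ray("side",f([(200,55)],D),.05),"pin",ray("side",f([(238,146)],D),.055))
E
```

```text
scene [484.2 -49.1] [235.9  76.9] 65.57620239257812
side [486.1 -48.1] [234.3  77.3] 66.09632873535156
scene stop top [[ 0.44703711 -0.24285626]
 [ 0.36202094 -0.20861584]] walltops [[ 0.61181436  0.13041433]
 [ 0.44770408 -0.23777279]
 [ 0.36666921 -0.20126671]
 [ 0.52956861  0.16988217]]
tip [[0.46348822 0.12570907]] pin [[0.45211114 0.02248422]]
side stop top [[ 0.36152998 -0.21520313]
 [ 0.44550466 -0.24983288]] tip [[0.46397324 0.1213164 ]] pin [[0.45009049 0.01351889]]
```

The scene view shows the rail running from its entry (~(232,240)) to the stop (~(390,178)). The row's white tops fill (270,205)–(370,195), the gate pin is at (315,227) and the tip at (281,256). The side view agrees: pin ~(249,231), tip ~(240,208). Rail origin ≈ (0.4855,-0.047), rail x = (-0.410,-0.912), the row about 80 mm short and the gate at about -0.3 rad. After a 10.2° roll, tool x is rail -y and tool y is rail -x.

```bash
cat >> h.py <<'E'
O=np.array([.4855,-.047]);a=np.radians(65.8);U=-np.array([np.cos(a),np.sin(a)]);V=np.array([-U[1],U[0]])
def rail(p): p=np.asarray(p)[...,:2]-O; return np.round(1000*np.stack([p@U,p@V],-1),1)
def show():
    s=robot.observe();p=s["position"];q=s["tool_rot"]
    from scipy.spatial.transform import Rotation as R
    M=R.from_quat(q).as_matrix();f=s["contact_force"]
    print("t",s["time"],"rail",rail(p),"z",round(p[2]*1000,1),"ytool deg",round(float(np.degrees(np.arctan2(M[1,1],M[0,1]))),2),"F rail",np.round([f[:2]@U,f[:2]@V,f[2]],1),"w",round(float(s["grip_width"]),2))
E
python3 -m jog '[{"roll":5.1,"jaw":1},{"roll":5.1,"jaw":1},{"tx":-32,"ty":-17,"jaw":1},{"tx":-32,"ty":-17,"jaw":1},{"tx":-32,"ty":-17,"jaw":1},{"tx":-32,"ty":-17,"jaw":1},{"tx":-32,"ty":-17,"jaw":1},{"tx":-32,"ty":-17,"jaw":1},{"tx":-32,"ty":-17,"jaw":1},{"tx":-32,"ty":-17,"jaw":1},{"tx":-32,"ty":-17,"jaw":1},{"tx":-32,"ty":-17,"jaw":1},{"tx":-32,"ty":-17,"jaw":1},{"tx":-32,"ty":-17,"jaw":1},{"tx":-32,"ty":-17,"jaw":1},{"tx":-32,"ty":-17,"jaw":1},{"tx":-32,"ty":-17,"jaw":1},{"tx":-32,"ty":-17,"jaw":1},{"tx":-32,"ty":-17,"jaw":1},{"tx":-32,"ty":-17,"jaw":1}]'
python3 -c "
from h import *
show()
c=robot.get_calibration('wrist');im=robot.camera('wrist');cv2.imwrite('pics/w0.png',im)
p=ray('scene',[(308,188),(259,190)],0.0);print('bottle,dish base',rail(p))"
```

```text
t 0.2 rail [-458.9 -572.5] z 189.8 ytool deg 75.98 F rail [0.2 0.5 0.4] w 1.0
bottle,dish base [[ 19.6  88.8]
 [-95.  137.7]]invalid input
```

View pics/w0.png

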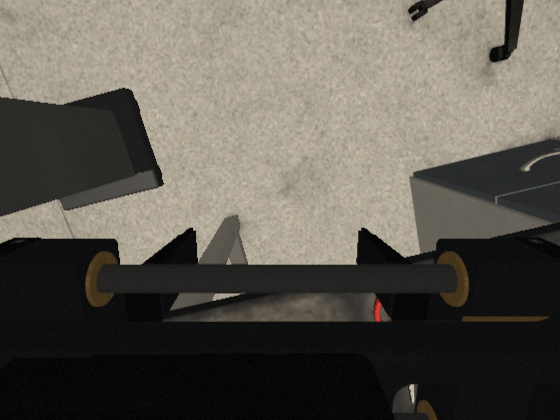

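The call was refused, probably because each row needs all its keys. The wrist view shows only floor and the gripper.

```bash

python3 -m jog '[{"tx":0,"ty":0,"tz":0,"roll":5.1,"jaw":1},{"tx":0,"ty":0,"tz":0,"roll":5.1,"jaw":1},{"tx":-32,"ty":-17,"tz":0,"roll":0,"jaw":1},{"tx":-32,"ty":-17,"tz":0,"roll":0,"jaw":1},{"tx":-32,"ty":-17,"tz":0,"roll":0,"jaw":1},{"tx":-32,"ty":-17,"tz":0,"roll":0,"jaw":1},{"tx":-32,"ty":-17,"tz":0,"roll":0,"jaw":1},{"tx":-32,"ty":-17,"tz":0,"roll":0,"jaw":1},{"tx":-32,"ty":-17,"tz":0,"roll":0,"jaw":1},{"tx":-32,"ty":-17,"tz":0,"roll":0,"jaw":1},{"tx":-32,"ty":-17,"tz":0,"roll":0,"jaw":1},{"tx":-32,"ty":-17,"tz":0,"roll":0,"jaw":1},{"tx":-32,"ty":-17,"tz":0,"roll":0,"jaw":1},{"tx":-32,"ty":-17,"tz":0,"roll":0,"jaw":1},{"tx":-32,"ty":-17,"tz":0,"roll":0,"jaw":1},{"tx":-32,"ty":-17,"tz":0,"roll":0,"jaw":1},{"tx":-32,"ty":-17,"tz":0,"roll":0,"jaw":1},{"tx":-32,"ty":-17,"tz":0,"roll":0,"jaw":1}]'
python3 -c "
from h import *
show()"
```

```text
time: 1.75
position: [0.5076, 0.1466, 0.1902]
tool_rot: [0.21, 0.978, 0.0, 0.0]
contact_force: [-0.2, 0.8, -0.7]
grip_width: 0.004
finger_force: 0.0
t 1.75 rail [-185.6  -59.2] z 190.2 ytool deg 65.77 F rail [-0.7 -0.5 -0.7] w 0.0
```

```bash

python3 -m jog '[{"tx":-30,"ty":-10,"tz":0,"roll":0,"jaw":1},{"tx":-29,"ty":-6,"tz":0,"roll":0,"jaw":1},{"tx":0,"ty":0,"tz":30,"roll":0,"jaw":1},{"tx":0,"ty":0,"tz":30,"roll":0,"jaw":1},{"tx":0,"ty":0,"tz":30,"roll":0,"jaw":1},{"tx":0,"ty":0,"tz":30,"roll":0,"jaw":1},{"tx":0,"ty":0,"tz":25,"roll":0,"jaw":1},{"tx":0,"ty":0,"tz":13,"roll":0,"jaw":1},{"tx":0,"ty":0,"tz":9,"roll":0,"jaw":1},{"tx":0,"ty":0,"tz":0,"roll":0,"jaw":1}]'
python3 -c "
from h import *
show();cv2.imwrite('pics/s1.png',cv2.resize(robot.camera('scene')[150:290,215:415],None,fx=4,fy=4))"
```

```text
time: 2.58
position: [0.5533, 0.1094, 0.0216]
tool_rot: [0.21, 0.978, -0.0, -0.001]
contact_force: [-0.6, 0.4, 0.8]
grip_width: 0.004
finger_force: 0.0
t 2.5833 rail [-170.5   -2.3] z 21.6 ytool deg 65.77 F rail [-0.1 -0.7  0.8] w 0.0
```

View pics/s1.png

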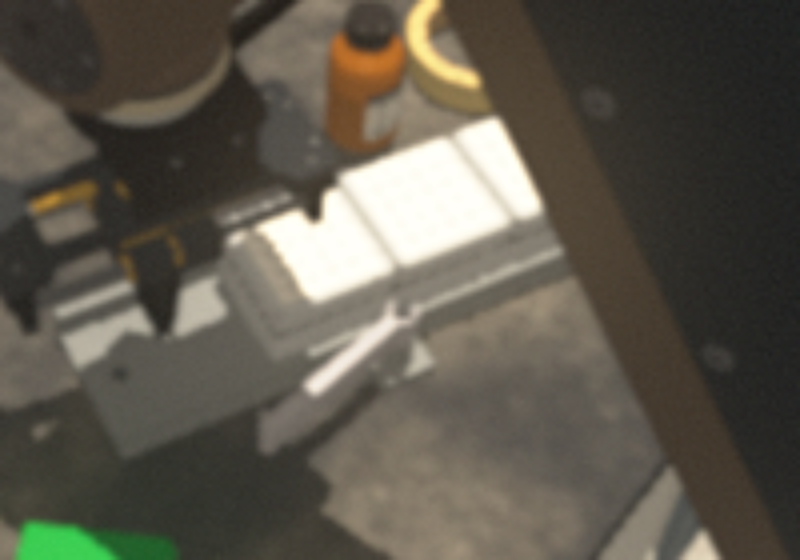

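The fingers are down in the channel behind the row (tip ~(165,335) in the crop), clear of walls and gate. Now push.

```bash

python3 -m jog '[{"tx":-2,"ty":-10,"tz":0,"roll":0,"jaw":1},{"tx":0,"ty":-10,"tz":0,"roll":0,"jaw":1},{"tx":0,"ty":-10,"tz":0,"roll":0,"jaw":1},{"tx":0,"ty":-5,"tz":0,"roll":0,"jaw":1},{"tx":0,"ty":-5,"tz":0,"roll":0,"jaw":1},{"tx":0,"ty":-5,"tz":0,"roll":0,"jaw":1},{"tx":0,"ty":-5,"tz":0,"roll":0,"jaw":1},{"tx":0,"ty":-5,"tz":0,"roll":0,"jaw":1},{"tx":0,"ty":-5,"tz":0,"roll":0,"jaw":1},{"tx":0,"ty":-5,"tz":0,"roll":0,"jaw":1}]'; python3 -c "
from h import *
show()"
python3 -m jog '[{"tx":0,"ty":-5,"tz":0,"roll":0,"jaw":1},{"tx":0,"ty":-5,"tz":0,"roll":0,"jaw":1},{"tx":0,"ty":-5,"tz":0,"roll":0,"jaw":1},{"tx":0,"ty":-5,"tz":0,"roll":0,"jaw":1},{"tx":0,"ty":-5,"tz":0,"roll":0,"jaw":1},{"tx":0,"ty":-5,"tz":0,"roll":0,"jaw":1}]'; python3 -c "
from h import *
show()"
```

```text
time: 3.47
position: [0.5294, 0.0493, 0.0234]
tool_rot: [0.21, 0.978, 0.0, 0.0]
contact_force: [1.4, 3.8, 3.5]
grip_width: 0.005
finger_force: 2.6
t 3.4667 rail [-105.8    0.6] z 23.4 ytool deg 65.78 F rail [-4.  -0.2  3.5] w 0.01
time: 3.97
position: [0.517, 0.0218, 0.0233]
tool_rot: [0.21, 0.978, 0.0, 0.0]
contact_force: [3.0, 4.1, 3.7]
grip_width: 0.004
finger_force: 2.8
t 3.9667 rail [-75.7   0.5] z 23.3 ytool deg 65.78 F rail [-4.9  1.   3.7] w 0.0
```

```bash

python3 -m jog '[{"tx":0,"ty":-5,"tz":0,"roll":0,"jaw":1},{"tx":0,"ty":-5,"tz":0,"roll":0,"jaw":1},{"tx":0,"ty":-5,"tz":0,"roll":0,"jaw":1},{"tx":0,"ty":-4,"tz":0,"roll":0,"jaw":1},{"tx":0,"ty":-3,"tz":0,"roll":0,"jaw":1},{"tx":0,"ty":-2,"tz":0,"roll":0,"jaw":1}]'; python3 -c "
from h import *
show()"
python3 -m jog '[{"tx":0,"ty":-2,"tz":0,"roll":0,"jaw":1},{"tx":0,"ty":-1,"tz":0,"roll":0,"jaw":1}]'; python3 -c "
from h import *
show()"
```

```text
time: 4.47
position: [0.5071, -0.0001, 0.0233]
tool_rot: [0.21, 0.978, 0.0, 0.0]
contact_force: [2.8, 4.5, 3.8]
grip_width: 0.006
finger_force: 3.0
t 4.4667 rail [-51.6   0.5] z 23.3 ytool deg 65.77 F rail [-5.2  0.7  3.8] w 0.01
time: 4.63
position: [0.5059, -0.0028, 0.0233]
tool_rot: [0.21, 0.978, 0.0, 0.0]
contact_force: [2.6, 5.4, 3.4]
grip_width: 0.008
finger_force: 3.0
t 4.6333 rail [-48.7   0.5] z 23.3 ytool deg 65.77 F rail [-6.   0.1  3.4] w 0.01
```

```bash

for i in 1 ; do python3 -m jog '[{"tx":0,"ty":-1,"tz":0,"roll":0,"jaw":1},{"tx":0,"ty":-1,"tz":0,"roll":0,"jaw":1}]'|grep force; python3 -c "
from h import *
show()"; done
python3 -m jog '[{"tx":0,"ty":-1,"tz":0,"roll":0,"jaw":1},{"tx":0,"ty":-1,"tz":0,"roll":0,"jaw":1}]'|grep force; python3 -c "
from h import *
show()"
```

```text
contact_force: [2.9, 4.8, 4.7]
finger_force: 3.0
t 4.8 rail [-46.8   0.5] z 23.3 ytool deg 65.77 F rail [-5.6  0.7  4.7] w 0.0
contact_force: [2.4, 5.4, 4.5]
finger_force: 3.0
t 4.9667 rail [-44.9   0.5] z 23.3 ytool deg 65.78 F rail [-5.9 -0.   4.5] w 0.01
```

```bash

python3 -m jog '[{"tx":0,"ty":-1,"tz":0,"roll":0,"jaw":1},{"tx":0,"ty":-1,"tz":0,"roll":0,"jaw":1}]'|grep contact; python3 -c "
from h import *
show()"
python3 -m jog '[{"tx":0,"ty":-1,"tz":0,"roll":0,"jaw":1},{"tx":0,"ty":-1,"tz":0,"roll":0,"jaw":1}]'|grep contact; python3 -c "
from h import *
show()"
```

```text
contact_force: [9.2, 27.1, 3.7]
t 5.1333 rail [-44.1   0.6] z 23.4 ytool deg 65.71 F rail [-28.5  -2.7   3.7] w 0.0
contact_force: [14.2, 43.5, 4.8]
t 5.3 rail [-43.9   0.9] z 23.6 ytool deg 65.68 F rail [-45.5  -4.9   4.8] w 0.0
```

Home: force jumped to 28–45 N with motion stalled at TCP x ≈ -44. I'll back off, go over to the gate's outer side and come down.

```bash

python3 -m jog '[{"tx":0,"ty":2,"tz":0,"roll":0,"jaw":1},{"tx":0,"ty":2,"tz":0,"roll":0,"jaw":1},{"tx":0,"ty":16,"tz":0,"roll":0,"jaw":1},{"tx":0,"ty":20,"tz":0,"roll":0,"jaw":1},{"tx":0,"ty":22,"tz":0,"roll":0,"jaw":1},{"tx":0,"ty":0,"tz":-30,"roll":0,"jaw":1},{"tx":0,"ty":0,"tz":-30,"roll":0,"jaw":1},{"tx":30,"ty":0,"tz":0,"roll":0,"jaw":1},{"tx":30,"ty":0,"tz":0,"roll":0,"jaw":1},{"tx":30,"ty":0,"tz":0,"roll":0,"jaw":1},{"tx":26,"ty":0,"tz":0,"roll":0,"jaw":1},{"tx":0,"ty":0,"tz":0,"roll":0,"jaw":1}]'|grep contact; python3 -c "
from h import *
show();cv2.imwrite('pics/s2.png',cv2.resize(robot.camera('side')[185:340,180:380],None,fx=3.8,fy=3.8))"
```

```text
contact_force: [1.5, 0.2, 1.9]
t 6.3 rail [-101.4 -120.4] z 82.9 ytool deg 65.86 F rail [-0.8  1.3  1.9] w 0.01
```

View pics/s2.png

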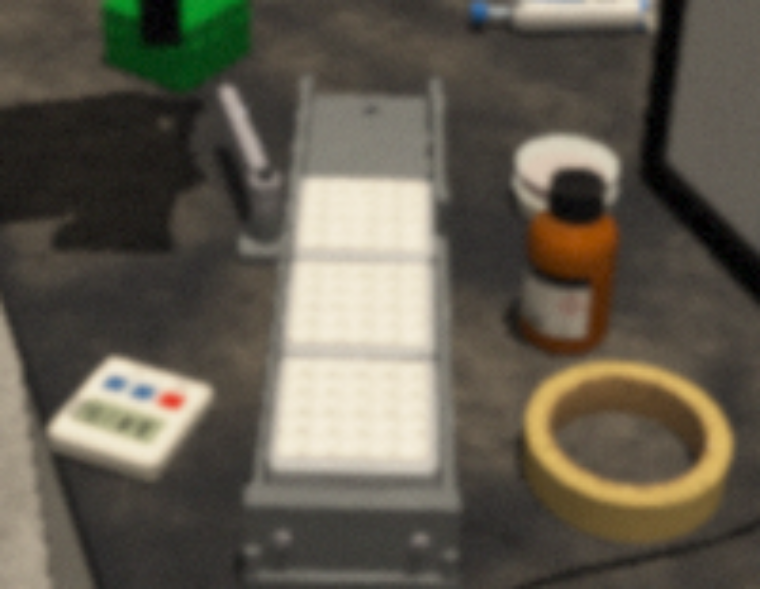

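The side view shows three tight boxes against the stop, with the gate unmoved (pin (265,170), tip (230,90) in the crop) and the bystanders in place. Now down and sweep the gate.

```bash

python3 -m jog '[{"tx":0,"ty":0,"tz":25,"roll":0,"jaw":1},{"tx":0,"ty":0,"tz":25,"roll":0,"jaw":1},{"tx":-8,"ty":2,"tz":0,"roll":0,"jaw":1},{"tx":-8,"ty":2,"tz":0,"roll":0,"jaw":1},{"tx":-8,"ty":2,"tz":0,"roll":0,"jaw":1},{"tx":-6,"ty":2.5,"tz":0,"roll":0,"jaw":1},{"tx":-6,"ty":2.5,"tz":0,"roll":0,"jaw":1},{"tx":-6,"ty":2,"tz":0,"roll":0,"jaw":1},{"tx":-6,"ty":2,"tz":0,"roll":0,"jaw":1},{"tx":-7,"ty":1,"tz":0,"roll":0,"jaw":1},{"tx":-6,"ty":0,"tz":0,"roll":0,"jaw":1},{"tx":-6,"ty":0,"tz":0,"roll":0,"jaw":1},{"tx":-6,"ty":0,"tz":0,"roll":0,"jaw":1}]'|grep force; python3 -c "
from h import *
show()"
```

```text
contact_force: [-0.5, 0.1, -0.7]
finger_force: 0.0
t 7.4333 rail [-118.7  -42.1] z 33.1 ytool deg 65.77 F rail [ 0.1 -0.5 -0.7] w 0.0
```

```bash
python3 -c "
from h import *
a=cv2.resize(robot.camera('scene')[150:270,215:415],None,fx=3,fy=3);b=cv2.resize(robot.camera('side')[185:290,200:320],None,fx=3,fy=3)
o=np.zeros((600,600,3),np.uint8);o=np.vstack([np.hstack([a[:,:440],b[:, :360][:315] if 0 else np.vstack([b,np.zeros((45,360,3),np.uint8)])])]);cv2.imwrite('pics/s3.png',o)"
```

```text
(no output)
```

View pics/s3.png

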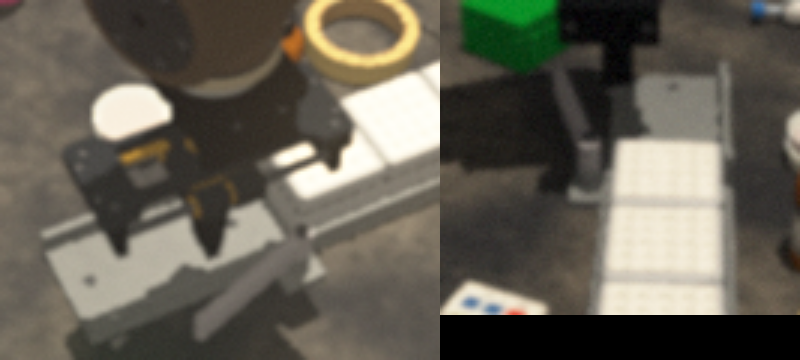

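```bash
python3 -c "
from h import *
p=robot.observe()['position'];print(p)
for n in('scene','side'):
    c=robot.get_calibration(n);T=np.linalg.inv(c['T']);K=np.array(c['intrinsics'])
    for q in (p,[*(O-.0440*U-.058*V),.055]):
        v=K@(T@[*q,1])[:3];print(n,v[:2]/v[2])
"
```

```text
[0.49612117 0.07844297 0.03308851]
scene [283.19794599 238.15549668]
scene [317.16449856 225.38855778]
side [258.61996687 220.57962989]
side [248.83973213 230.26371684]
```

```bash
python3 -c "
from h import *
def pr(n,x,y,z):
    c=robot.get_calibration(n);T=np.linalg.inv(c['T']);K=np.array(c['intrinsics']);w=O+x/1000*U+y/1000*V
    v=K@(T@[*w,z/1000,1])[:3];return np.round(v[:2]/v[2],1)
print('s1 tip',pr('scene',-170.5,-2.3,21.6))
for th in(-.6,-.45,-.3,-.15,0,.2,.4): print(th,[pr(n,-44-104*np.cos(th),-58+104*np.sin(th),50) for n in('scene','side')])
a=robot.camera('scene')[190:270,245:345];b=robot.camera('side')[185:265,200:300]
g=lambda i:cv2.resize((255*(i/255.)**.5).astype(np.uint8),None,fx=4,fy=4,interpolation=cv2.INTER_CUBIC)
cv2.imwrite('pics/s4.png',np.hstack([g(a),g(b)]))"
```

```text
s1 tip [254.5 236.6]
-0.6 [array([295.2, 262.3]), array([227.1, 211.3])]
-0.45 [array([288.8, 258.7]), array([233.2, 209.7])]
-0.3 [array([283.1, 254.4]), array([239.5, 208.7])]
-0.15 [array([278.3, 249.5]), array([246. , 208.1])]
0 [array([274.6, 244.2]), array([252.5, 208. ])]
0.2 [array([271.2, 236.7]), array([261.1, 208.6])]
0.4 [array([269.7, 229. ]), array([269.3, 210.1])]
```

View pics/s4.png

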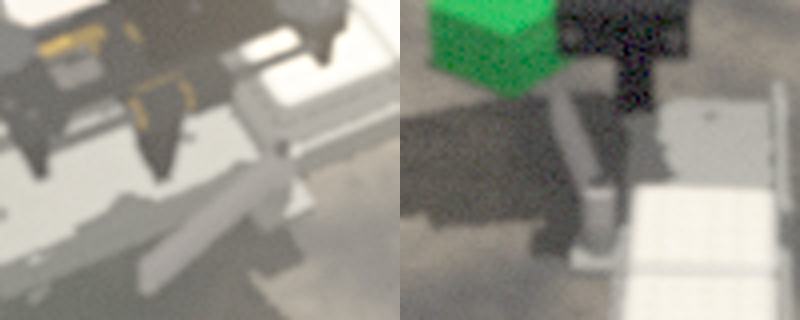

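The gamma-lifted crop shows the gate still at about -0.3 rad (tip ~(281,260) px). The fingers are on its inner side, over the near wall, so they passed over the bar. The visible tip is above the projected TCP, so with the jaw shut the true tip is higher than reported. I'll touch the wall top (z = 24) below to gauge it.

```bash

python3 -m jog '[{"tx":0,"ty":0,"tz":2,"roll":0,"jaw":1},{"tx":0,"ty":0,"tz":2,"roll":0,"jaw":1},{"tx":0,"ty":0,"tz":2,"roll":0,"jaw":1},{"tx":0,"ty":0,"tz":0,"roll":0,"jaw":1}]'|grep contact; python3 -c "
from h import *
show()"
python3 -m jog '[{"tx":0,"ty":0,"tz":2,"roll":0,"jaw":1},{"tx":0,"ty":0,"tz":1,"roll":0,"jaw":1},{"tx":0,"ty":0,"tz":0,"roll":0,"jaw":1}]'|grep contact; python3 -c "
from h import *
show()"
```

```text
contact_force: [-0.6, 0.6, -0.5]
t 7.9667 rail [-118.7  -43. ] z 26.7 ytool deg 65.78 F rail [-0.3 -0.8 -0.5] w 0.0
contact_force: [0.2, 0.4, -0.1]
t 8.2167 rail [-118.8  -42.8] z 23.9 ytool deg 65.78 F rail [-0.4  0.  -0.1] w 0.01
```

```bash

python3 -m jog '[{"tx":0,"ty":0,"tz":2,"roll":0,"jaw":1},{"tx":0,"ty":0,"tz":1,"roll":0,"jaw":1},{"tx":0,"ty":0,"tz":0,"roll":0,"jaw":1}]'|grep contact; python3 -c "
from h import *
show()"
python3 -m jog '[{"tx":0,"ty":0,"tz":2,"roll":0,"jaw":1},{"tx":0,"ty":0,"tz":1,"roll":0,"jaw":1},{"tx":0,"ty":0,"tz":0,"roll":0,"jaw":1}]'|grep contact; python3 -c "
from h import *
show()"
```

```text
contact_force: [-0.1, 0.3, 0.5]
t 8.4667 rail [-118.8  -42.8] z 20.9 ytool deg 65.77 F rail [-0.2 -0.2  0.5] w 0.0
contact_force: [-0.3, -1.5, -0.1]
t 8.7167 rail [-118.8  -42.8] z 17.9 ytool deg 65.78 F rail [ 1.5  0.4 -0.1] w 0.01
```

```bash

python3 -m jog '[{"tx":0,"ty":0,"tz":2,"roll":0,"jaw":1},{"tx":0,"ty":0,"tz":0,"roll":0,"jaw":1}]'|grep contact; python3 -c "
from h import *
show()"
python3 -m jog '[{"tx":0,"ty":0,"tz":2,"roll":0,"jaw":1},{"tx":0,"ty":0,"tz":0,"roll":0,"jaw":1}]'|grep contact; python3 -c "
from h import *
show()"
```

```text
contact_force: [0.3, -1.0, -0.2]
t 8.8833 rail [-118.8  -42.8] z 15.9 ytool deg 65.78 F rail [ 0.8  0.7 -0.2] w 0.0
contact_force: [1.4, -0.5, 0.0]
t 9.05 rail [-118.8  -42.8] z 13.8 ytool deg 65.77 F rail [-0.1  1.5  0. ] w 0.01
```

```bash

python3 -m jog '[{"tx":0,"ty":0,"tz":-30,"roll":0,"jaw":1},{"tx":0,"ty":0,"tz":-30,"roll":0,"jaw":1},{"tx":27,"ty":-8,"tz":0,"roll":0,"jaw":1},{"tx":27,"ty":-8,"tz":0,"roll":0,"jaw":1},{"tx":22,"ty":0,"tz":0,"roll":0,"jaw":1},{"tx":0,"ty":0,"tz":0,"roll":0,"jaw":1},{"tx":0,"ty":0,"tz":30,"roll":0,"jaw":1},{"tx":0,"ty":0,"tz":29,"roll":0,"jaw":1},{"tx":0,"ty":0,"tz":0,"roll":0,"jaw":1}]'|grep contact; python3 -c "
from h import *
show()"
python3 -m jog '[{"tx":-8,"ty":2,"tz":0,"roll":0,"jaw":1},{"tx":-8,"ty":2,"tz":0,"roll":0,"jaw":1},{"tx":-8,"ty":2,"tz":0,"roll":0,"jaw":1},{"tx":-6,"ty":2.5,"tz":0,"roll":0,"jaw":1},{"tx":-6,"ty":2.5,"tz":0,"roll":0,"jaw":1},{"tx":-6,"ty":2,"tz":0,"roll":0,"jaw":1},{"tx":-6,"ty":2,"tz":0,"roll":0,"jaw":1}]'|grep force; python3 -c "
from h import *
show()
for n,r in(('scene',(225,200,330,270)),('side',(220,190,280,250))):
    cv2.imwrite('pics/g_%s.png'%n,robot.camera(n)[r[1]:r[3],r[0]:r[2]])
g=lambda i,s:cv2.resize((255*(i/255.)**.5).astype(np.uint8),s,interpolation=cv2.INTER_CUBIC)
cv2.imwrite('pics/s5.png',np.hstack([g(cv2.imread('pics/g_scene.png'),(420,280)),g(cv2.imread('pics/g_side.png'),(280,280))]))"
```

```text
contact_force: [-0.5, 0.8, -0.6]
t 9.8 rail [-102.2 -119.6] z 12.0 ytool deg 65.77 F rail [-0.5 -0.8 -0.6] w 0.01
contact_force: [-1.4, -0.2, -0.8]
finger_force: 0.4
t 10.3833 rail [-118.1  -70. ] z 15.5 ytool deg 65.77 F rail [ 0.8 -1.2 -0.8] w 0.0
```

View pics/s5.png

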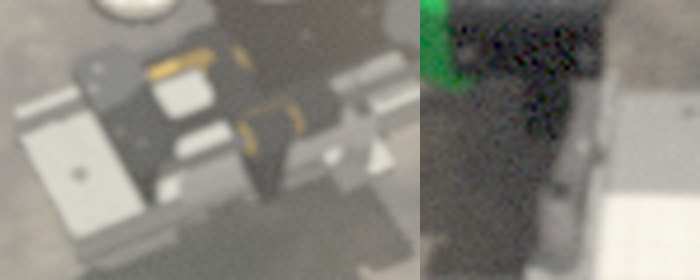

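The gate has now swung to roughly parallel with the rail, with the fingers on its outer face at (265,190) in the crop. Continue.

```bash

python3 -m jog '[{"tx":-6,"ty":0,"tz":0,"roll":0,"jaw":1},{"tx":-6,"ty":0,"tz":0,"roll":0,"jaw":1},{"tx":-6,"ty":0,"tz":0,"roll":0,"jaw":1},{"tx":-6,"ty":0,"tz":0,"roll":0,"jaw":1},{"tx":-6.5,"ty":-2,"tz":0,"roll":0,"jaw":1},{"tx":-6.5,"ty":-2,"tz":0,"roll":0,"jaw":1},{"tx":-6.5,"ty":-3,"tz":0,"roll":0,"jaw":1},{"tx":-6.5,"ty":-3,"tz":0,"roll":0,"jaw":1}]'|grep force; python3 -c "
from h import *
show()"
python3 -m jog '[{"tx":-4.5,"ty":-4,"tz":0,"roll":0,"jaw":1},{"tx":-4.5,"ty":-4,"tz":0,"roll":0,"jaw":1},{"tx":-4.5,"ty":-4,"tz":0,"roll":0,"jaw":1},{"tx":-4.5,"ty":-4,"tz":0,"roll":0,"jaw":1},{"tx":-4,"ty":-4,"tz":0,"roll":0,"jaw":1}]'|grep force; python3 -c "
from h import *
show()"
```

```text
contact_force: [-1.4, -0.2, 0.9]
finger_force: 0.4
t 11.15 rail [-107.5  -20. ] z 15.1 ytool deg 65.77 F rail [ 0.8 -1.2  0.9] w 0.01
contact_force: [-1.5, 1.5, 0.8]
finger_force: 0.5
t 11.5667 rail [-87.4   1.8] z 15.2 ytool deg 65.77 F rail [-0.8 -2.   0.8] w 0.0
```

```bash

python3 -m jog '[{"tx":-3,"ty":-5,"tz":0,"roll":0,"jaw":1},{"tx":-3,"ty":-5,"tz":0,"roll":0,"jaw":1},{"tx":-2,"ty":-5,"tz":0,"roll":0,"jaw":1},{"tx":-2,"ty":-4,"tz":0,"roll":0,"jaw":1},{"tx":-2,"ty":-3,"tz":0,"roll":0,"jaw":1},{"tx":0,"ty":-2,"tz":0,"roll":0,"jaw":1}]'|grep force; python3 -c "
from h import *
show()"
python3 -m jog '[{"tx":0,"ty":-1,"tz":0,"roll":0,"jaw":1},{"tx":0,"ty":-1,"tz":0,"roll":0,"jaw":1}]'|grep force; python3 -c "
from h import *
show()"
```

```text
contact_force: [0.3, -0.6, 0.6]
finger_force: 0.3
t 12.0667 rail [-63.4  13.8] z 15.1 ytool deg 65.76 F rail [0.4 0.5 0.6] w 0.0
contact_force: [0.5, 0.4, 0.3]
finger_force: 0.3
t 12.2333 rail [-61.7  13.4] z 15.1 ytool deg 65.78 F rail [-0.5  0.3  0.3] w 0.01
```

```bash

python3 -m jog '[{"tx":0,"ty":-1,"tz":0,"roll":0,"jaw":1},{"tx":0,"ty":-1,"tz":0,"roll":0,"jaw":1}]'|grep force; python3 -c "
from h import *
show()"
python3 -m jog '[{"tx":0,"ty":-1,"tz":0,"roll":0,"jaw":1},{"tx":0,"ty":0,"tz":0,"roll":0,"jaw":1}]'|grep force; python3 -c "
from h import *
show()"
```

```text
contact_force: [3.7, 5.8, -1.0]
finger_force: 3.2
t 12.4 rail [-60.   13.4] z 15.2 ytool deg 65.78 F rail [-6.8  1.  -1. ] w 0.0
contact_force: [2.7, 9.3, 1.5]
finger_force: 3.7
t 12.5667 rail [-59.7  13.5] z 15.4 ytool deg 65.75 F rail [-9.6 -1.4  1.5] w 0.0
```

Hard stop at TCP x ≈ -60, as predicted. Press slightly more, retreat, and check.

```bash

python3 -m jog '[{"tx":0,"ty":-1,"tz":0,"roll":0,"jaw":1},{"tx":0,"ty":0,"tz":0,"roll":0,"jaw":1}]'|grep contact; python3 -c "
from h import *
show()"
python3 -m jog '[{"tx":0,"ty":1,"tz":0,"roll":0,"jaw":1},{"tx":0,"ty":2,"tz":0,"roll":0,"jaw":1},{"tx":0,"ty":15,"tz":0,"roll":0,"jaw":1},{"tx":0,"ty":20,"tz":0,"roll":0,"jaw":1},{"tx":0,"ty":0,"tz":-30,"roll":0,"jaw":1},{"tx":0,"ty":0,"tz":-40,"roll":0,"jaw":1},{"tx":0,"ty":0,"tz":-40,"roll":0,"jaw":1},{"tx":0,"ty":40,"tz":-10,"roll":0,"jaw":1},{"tx":20,"ty":30,"tz":0,"roll":0,"jaw":1},{"tx":30,"ty":25,"tz":0,"roll":0,"jaw":1},{"tx":32,"ty":17,"tz":0,"roll":0,"jaw":1},{"tx":32,"ty":17,"tz":0,"roll":0,"jaw":1},{"tx":32,"ty":17,"tz":0,"roll":0,"jaw":1},{"tx":32,"ty":17,"tz":0,"roll":0,"jaw":1},{"tx":32,"ty":17,"tz":0,"roll":0,"jaw":1},{"tx":32,"ty":17,"tz":0,"roll":0,"jaw":1},{"tx":0,"ty":0,"tz":0,"roll":0,"jaw":1}]'|grep contact; python3 -c "
from h import *
show()
for n,roi in (('scene',(285,150,395,230)),('side',(240,225,302,315))):
    w=ray(n,top(n,roi),.06);r=rail(w);print(n,'row extent x',np.percentile(r[:,0],[1,99]),'y',np.percentile(r[:,1],[1,99]))
# gate bar: brightness sampled along bar top predicted lines for angles
for n in('scene','side'):
    im=cv2.GaussianBlur(robot.camera(n),(0,0),.7).mean(2);c=robot.get_calibration(n);T=np.linalg.inv(c['T']);K=np.array(c['intrinsics']);o=[]
    for th in(1.2,1.35,1.45,1.52,1.571,1.65):
        v=[]
        for r in range(25,104,4):
            w=O+(-44-r*np.cos(th))/1000*U+(-58+r*np.sin(th))/1000*V;p=K@(T@[*w,.05,1])[:3];p=p[:2]/p[2]
            v.append(cv2.getRectSubPix(im.astype(np.float32),(1,1),tuple(map(float,p)))[0,0])
        o.append((th,round(float(np.mean(v))),round(float(np.std(v)))))
    print(n,o)"
```

```text
contact_force: [4.6, 13.1, 2.4]
t 12.7333 rail [-59.3  13.6] z 15.5 ytool deg 65.75 F rail [-13.8  -1.2   2.4] w 0.01
contact_force: [-0.4, 0.5, 0.3]
t 14.15 rail [-294.3 -233.2] z 135.1 ytool deg 66.0 F rail [-0.3 -0.6  0.3] w 0.0
scene row extent x [ 51.188 114.572] y [-136.984  -98.432]
side row extent x [-41.62 194.2 ] y [-48.312  45.64 ]
scene [(1.2, 49, 0), (1.35, 49, 0), (1.45, 51, 6), (1.52, 54, 13), (1.571, 57, 17), (1.65, 61, 19)]
side [(1.2, 126, 9), (1.35, 136, 17), (1.45, 158, 21), (1.52, 186, 14), (1.571, 201, 16), (1.65, 209, 25)]
```

The evidence agrees: the finger stop positions at row and gate differ by 15.9 mm against 16 expected, and the row's front edge is at 194 mm. Handing in.

```bash
python3 -c "
from station import robot
print(robot.finish_job())"
```

```text
the job is handed in; nothing more can be done
None
```

I handed the job in at about 14 s: the row was pushed up against the end stop and the gate pushed to its hard stop, going by the contact forces and finger positions; the final gate angle was not confirmed by camera, and no verdict came back.

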